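# Try three biscuit presses and set the blocked one aside

### The arm

A 7-joint arm with a two-finger parallel gripper is mounted at the origin on a cart in front of the work surface, level with it; the furniture and walls round the work are solid. World frame = base frame: x ahead of the robot, y to its left, z up, the work surface at z = 0. Lengths are in m, angles in rad, forces in N, time in s.
With the tool pointing down it reaches from about 0.4 to 0.9 m from the base axis. Payload 5.5 kg.
Tool frame: the origin (TCP) lies midway between the tips of the shut fingers; the grasp point (between the pads) lies 19 mm behind it (manip.grip_depth is the distance from the TCP to the grasp point, in m); z points along the fingers, y is the line along which they close (so a half turn about z gives the same grasp; the last joint's range is limited). The gripper opens to 92 mm and grips with 3 to 60 N. Pads are 19 mm wide; open, the fingers measure 130 mm over their backs; the gripper's body (75 mm by 190 mm) begins 47 mm behind the grasp point.
Start: joints at [1.529, 0.501, -0.427, 1.55, 0.221, 1.138, -0.21], TCP at [0.195, -0.62, 0.227] pointing down, gripper open.
Joint ranges: [-2.88, 2.88], [-0.31, 2.03], [-1.54, 1.56], [0.2, 2.42], [-1.41, 4.55], [0.19, 2.02], [-2.57, 2.57]. Speed limits (rad/s): [2.57, 2.57, 3.14, 3.14, 3.14, 3.14, 3.14].

### API

Orientations are given as a unit quaternion [x, y, z, w].
In Python, from bench import manip, effector, viewer gives the robot as it stands. Calls block until the motion is done:
- manip.move_pose(position, orientation): joint-space move of the TCP to a pose.
- manip.servo_line(position, ori=None, vel=0.15): straight line of the TCP; ori=None keeps the orientation; vel is the mean speed in m/s.
- manip.movej(angles): joint-space move.
- effector.open_jaws() and effector.close(f_grip=None): open the fingers fully, or close them until they stop; f_grip is the grip in N (None keeps the last).
- manip.sleep(seconds).
- manip.solve_ik(position, orientation): joint angles nearest the present ones, or None.
- viewer.get_image(name): name is "side" or "top" or "wrist"; returns the picture (480x640x3 uint8, red, green, blue); there is no depth.
- viewer.get_calibration(name): a dict with "vfov" (degrees; the focal length in pixels is half the picture's height over the tangent of half this angle, whatever the lens; pixels are square), "cx", "cy" (the principal point, pixels), "dist_coeffs" ([k1, k2, p1, p2, k3] as OpenCV has them; the pictures are not rectified), "eye" and "attitude" of the camera in the world. Camera axes: x right, y down, z forward; pixel columns grow to the right and rows downward; lengths in m; the calibration is good to about 2 mm. A picture is of the moment at which its call begins: read the wrist's pose just before it. get_calibration takes no time and is no camera call; for the wrist camera it gives the pose at the moment of the call.
A pose or a line that the arm cannot do raises manip.PlanningError and nothing moves.
- manip.hand_in(): hands the job in; it is judged then, once.
Readings, each from a call of its own:
- manip.current_clock(): time.
- manip.current_q(): joint angles.
- manip.current_joint_velocities(): joint speeds.
- manip.current_tau(): joint torques, N m.
- manip.current_tool_pos(): TCP position.
- manip.current_tcp_rot(): TCP orientation.
- manip.current_force(): force on the tool from outside, world axes, zero at the start.
- manip.current_wrist_torque(): the same for the moment, N m.
- manip.current_finger_gap(): finger opening in m.
- manip.current_gripper_force(): force on a finger pad.
Only numpy, scipy, OpenCV 4.12 (cv2) and the standard library are available. Lean on these libraries where they do the work, as an engineer would, in place of code of your own. Each camera call takes 0.05 s, during which the arm holds its last target. There are 200 camera calls.

### The job

Three identical hand biscuit presses stand in the wooden caddy and one of them is blocked inside. Push the plunger of each press gently through its stroke: leave the two sound ones standing in the caddy with their plungers fully home, but where the resistance starts to climb part way, stop at once, do not force it, leave its plunger where it stopped, and stand that press gently and upright in the metal reject tray. Leave everything else where it is.

Things in the scene. Friction and masses are not known exactly. Their poses are not given: they have to be found in the camera images.
- press_a: Hand biscuit press: upright aluminium cylinder, 40 mm in diameter, 85 mm high to its closed lid, with a knurled ring 44 mm wide and 13 mm high round its foot; a thin rod with a knob stands out of the lid. About 0.35 kg, loose in its pocket of the caddy. Origin: centre of the underside; z up its axis. The three look alike; one, not known which, is blocked inside, unseen.
- press_a_knob: Round steel knob of the plunger of press_a, 27 mm in diameter and 10 mm thick, on the press's axis. Origin: centre of its underside, so its top is 10 mm above; its top stands 140 mm above the press's underside with the plunger right out (98 mm when home). Push it down from above with closed fingertips.
- press_a_plunger (a joint): How far this plunger is pushed in, m: 0 right out, 0.042 home (hard stop, knob 3 mm above the lid). Starts between 0 and 0.008; stays where it is left. A sound one resists with an even 3 to 4 N up to the stop; in the blocked press resistance climbs from about 0.020 on by 1.2 N per further mm; let go, it springs back to about 0.020 to 0.023.
- press_b: Hand biscuit press: upright aluminium cylinder, 40 mm in diameter, 85 mm high to its closed lid, with a knurled ring 44 mm wide and 13 mm high round its foot; a thin rod with a knob stands out of the lid. About 0.35 kg, loose in its pocket of the caddy. Origin: centre of the underside; z up its axis. The three look alike; one, not known which, is blocked inside, unseen.
- press_b_knob: Round steel knob of the plunger of press_b, 27 mm in diameter and 10 mm thick, on the press's axis. Origin: centre of its underside, so its top is 10 mm above; its top stands 140 mm above the press's underside with the plunger right out (98 mm when home). Push it down from above with closed fingertips.
- press_b_plunger (a joint): How far this plunger is pushed in, m: 0 right out, 0.042 home (hard stop, knob 3 mm above the lid). Starts between 0 and 0.008; stays where it is left. A sound one resists with an even 3 to 4 N up to the stop; in the blocked press resistance climbs from about 0.020 on by 1.2 N per further mm; let go, it springs back to about 0.020 to 0.023.
- press_c: Hand biscuit press: upright aluminium cylinder, 40 mm in diameter, 85 mm high to its closed lid, with a knurled ring 44 mm wide and 13 mm high round its foot; a thin rod with a knob stands out of the lid. About 0.35 kg, loose in its pocket of the caddy. Origin: centre of the underside; z up its axis. The three look alike; one, not known which, is blocked inside, unseen.
- press_c_knob: Round steel knob of the plunger of press_c, 27 mm in diameter and 10 mm thick, on the press's axis. Origin: centre of its underside, so its top is 10 mm above; its top stands 140 mm above the press's underside with the plunger right out (98 mm when home). Push it down from above with closed fingertips.
- press_c_plunger (a joint): How far this plunger is pushed in, m: 0 right out, 0.042 home (hard stop, knob 3 mm above the lid). Starts between 0 and 0.008; stays where it is left. A sound one resists with an even 3 to 4 N up to the stop; in the blocked press resistance climbs from about 0.020 on by 1.2 N per further mm; let go, it springs back to about 0.020 to 0.023.
- caddy: Low wooden caddy, 62 mm deep (its x), 216 mm long (its y), 24 mm high, fixed to the worktop, with three pockets in a row along its y, centres at y = +70, 0 and -70 mm, each 50 mm (x) by 64 mm (y) inside with its floor 6 mm above the worktop. Origin: centre of the underside.
- tray: Empty square aluminium tray for rejects, 110 x 110 mm outside, walls 3 mm thick and 16 mm high, floor 3 mm above the worktop, fixed, farther from the robot than the caddy. Origin: centre of the underside; x and y along its sides.
- butter_stamp: Turned wooden butter stamp, 64 mm wide, 66 mm high, loose; a bystander, to be left alone. Origin: centre of its underside.
- egg_cup: White egg cup, 46 mm wide, 59 mm high, loose; a bystander, to be left alone. Origin: centre of its underside.
- mustard_pot: Small stoneware mustard pot with lid, 64 mm wide, 80 mm high, loose; a bystander, to be left alone. Origin: centre of its underside.
- tin_can: Open tin measure, 52 mm wide, 60 mm high, loose; a bystander, to be left alone. Origin: centre of its underside.
- cutter: Tin biscuit cutter with strap handle, 54 x 78 mm, 60 mm high, loose; a bystander, to be left alone. Origin: centre of its underside.
- pepper_shaker: Tin pepper shaker, 46 mm wide, 82 mm high, loose; a bystander, to be left alone. Origin: centre of its underside.
- brown_jug: Big brown jug, fixed, an obstacle to the right of tray and caddy: 290 mm in diameter, 500 mm high, its side as near as 70 mm to the tray's; keep gripper and wrist clear of it. A small tap sticks out 215 mm from its axis towards -x, under 85 mm high. Origin: centre of its underside; always at about x 0.69, y -0.26.
- pitcher_pump: Copper pump, fixed, an obstacle to the left of tray and caddy: column 110 mm thick, over 600 mm high, on a base plate 180 x 204 mm, 16 mm high; the column's axis stands at (60, -64) mm from this origin in its own frame (x towards the wall, y to the left). A thin slanting lever hangs down in front of it to the worktop's edge, some 90 mm or more left of the caddy's left pocket centre.
Things that resemble listed ones, but are neither listed nor needed, are in the scene too. Leave any purple or turquoise look-alike of the press_c alone.

How it is judged:
By the outcome, as a careful person would: the job done as asked, in the order asked, and still so for the second after the job is handed in, with the robot touching nothing.
It also fails if it takes over 64 s, if anything falls off the work surface, if the arm or the gripper's body presses on something with over 40 N, if the wrist force passes 120 N, or if a joint passes its speed limit or range.

## Working session

There is one attempt and no reset: what is moved stays moved. The work goes in short steps, each a Python script; the robot and the scene stay as the last script left them, time stands still between calls to the robot, and variables do not carry over. Pictures are saved under pics/ and viewed, at most 10 in all, crops included, and the job is handed in when it is done.

```bash
mkdir -p pics; ls; python3 - <<'E'
from bench import manip, effector, viewer
import cv2
for n in ["top","side"]:
    im=viewer.get_image(n); cv2.imwrite(f"pics/{n}0.png",im[:,:,::-1]); c=viewer.get_calibration(n); print(n,c)
print(manip.current_clock(),manip.current_tcp_rot(),manip.current_force())
E
```

```text
pics
top {'vfov': 54.959522972042585, 'cx': 319.2867992870115, 'cy': 241.32648686867762, 'dist_coeffs': array([-0.03128433,  0.        ,  0.        ,  0.        ,  0.        ]), 'eye': array([0.46177824, 0.09601532, 1.18781816]), 'attitude': array([ 0.70753298, -0.70349212,  0.04453799, -0.05012268])}
side {'vfov': 51.814704236268454, 'cx': 319.68202585696076, 'cy': 228.9086412635207, 'dist_coeffs': array([-0.13573586,  0.        ,  0.        ,  0.        ,  0.        ]), 'eye': array([-0.07685891,  0.20987458,  1.15235575]), 'attitude': array([-0.60791536,  0.73932512, -0.2203394 ,  0.18785057])}
0.1 [ 9.88407798e-01  1.51819867e-01 -8.35252132e-05 -8.63790119e-04] [0.05323591 0.18564513 0.12069825]
```

View pics/top0.png

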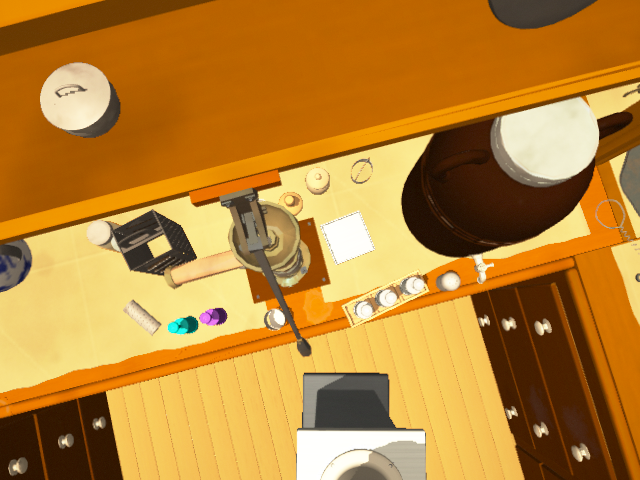

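View pics/side0.png

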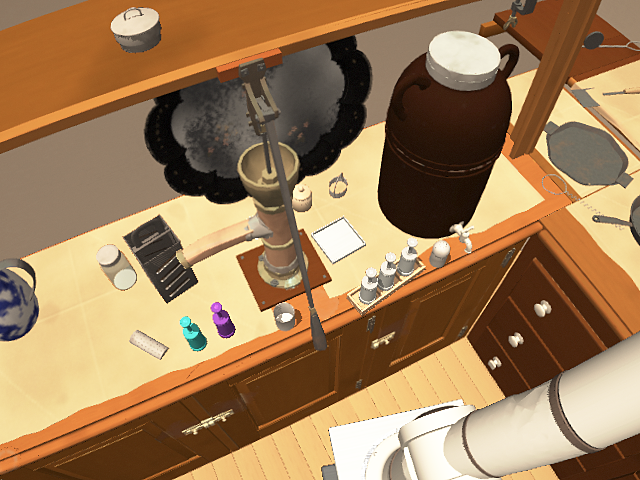

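The top view shows the caddy with three presses at about (364,310), (388,297) and (413,285), the tray at (348,237), a bystander right of the caddy at (449,281) and the pump lever on the left. The side view shows the same caddy around (388,277). Next I'll enlarge both.

```bash
python3 - <<'E'
import cv2
a=cv2.imread("pics/top0.png")[205:330,310:470]; cv2.imwrite("pics/topc.png",cv2.resize(a,None,fx=4.75,fy=4.75,interpolation=cv2.INTER_CUBIC))
a=cv2.imread("pics/side0.png")[205:325,300:460]; cv2.imwrite("pics/sidec.png",cv2.resize(a,None,fx=5,fy=5,interpolation=cv2.INTER_CUBIC))
E
```

```text
(no output)
```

View pics/topc.png

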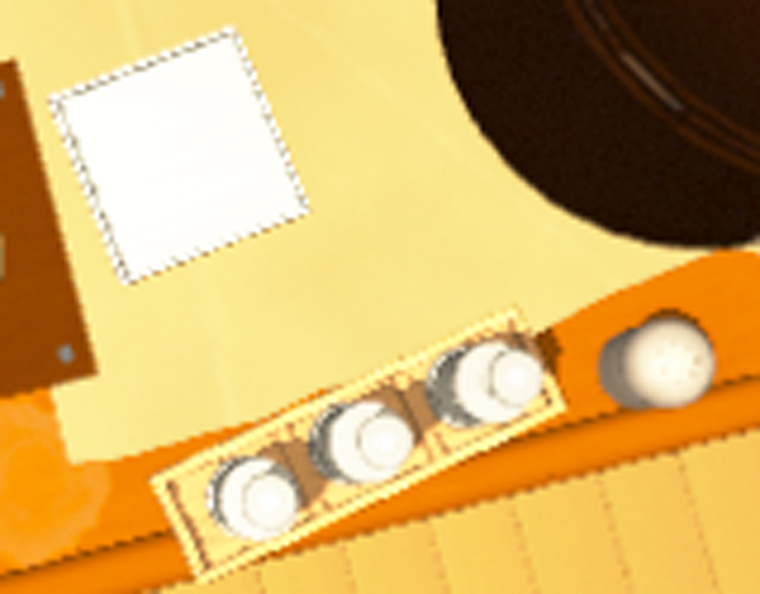

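View pics/sidec.png

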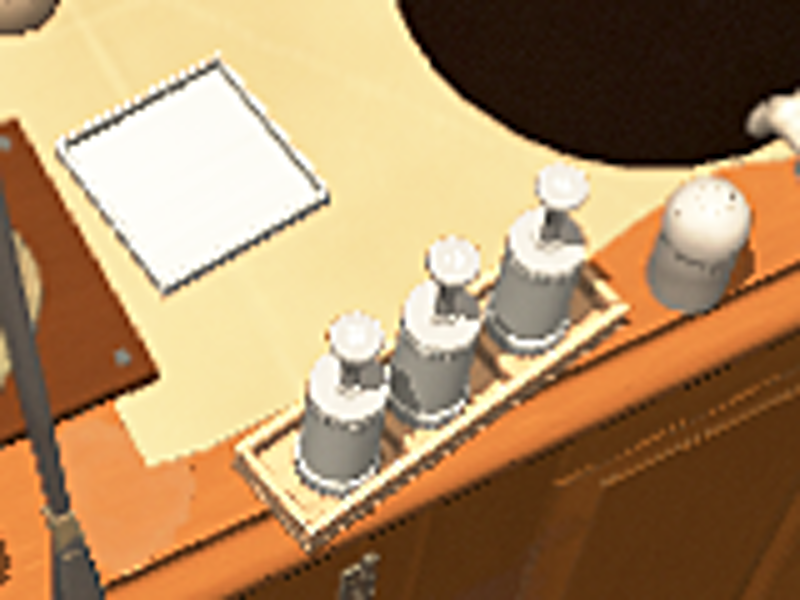

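Top crop: the tray rim corners are at (52,98), (233,28), (309,212) and (130,284). The knob tops are at (270,503), (383,439) and (516,377). The caddy corners are at (152,478), (515,306), (566,408) and (203,582). Side crop: the knob tops are at (358,333), (455,257) and (563,182), and all three presses stand upright.

```bash
cat > h.py <<'E'
import numpy as np, cv2
from scipy.spatial.transform import Rotation as R
from bench import manip, effector, viewer
def ray(cam,uv,c=None):
    c=c or viewer.get_calibration(cam); f=240/np.tan(np.radians(c["vfov"])/2)
    K=np.array([[f,0,c["cx"]],[0,f,c["cy"]],[0,0,1]])
    p=cv2.undistortPoints(np.array([[uv]],float),K,np.array(c["dist_coeffs"]))[0,0]
    return np.array(c["eye"]),R.from_quat(c["attitude"]).apply([*p,1])
def onz(cam,uv,z,c=None):
    e,d=ray(cam,uv,c); return (e+d*(z-e[2])/d[2])[:2]
def tri(ps):
    A=0;b=0
    for cam,uv in ps:
        e,d=ray(cam,uv); d=d/np.linalg.norm(d); P=np.eye(3)-np.outer(d,d); A=A+P;b=b+P@e
    return np.linalg.solve(A,b)
def T(u,v): return (310+(u+.5)/4.75-.5,205+(v+.5)/4.75-.5)
def S(u,v): return (300+(u+.5)/5-.5,205+(v+.5)/5-.5)
E
python3 - <<'E'
from h import *
np.set_printoptions(precision=4,suppress=True)
for t,s in zip([(270,503),(383,439),(516,377)],[(358,333),(455,257),(563,182)]):
    print("knob",tri([("top",T(*t)),("side",S(*s))]), onz("top",T(*t),.143),onz("side",S(*s),.143))
for t in [(257,497),(369,441),(489,382)]: print("lid",onz("top",T(*t),.091))
for n,z,L in [("tray",.016,[(52,98),(233,28),(309,212),(130,284)]),("caddy",.024,[(152,478),(515,306),(566,408),(203,582)])]:
    p=np.array([onz("top",T(*t),z) for t in L]); print(n,p.tolist(),p.mean(0),[np.linalg.norm(p[i]-p[i-1]) for i in range(4)])
    d=p[0]-p[1]+p[3]-p[2]; print("y-dir angle",np.degrees(np.arctan2(d[1],d[0])))
p=np.array([onz("side",S(*t),.016) for t in [(60,152),(215,60),(327,197),(166,290)]]);print(p.mean(0))
p=np.array([onz("side",S(*t),.024) for t in [(237,448),(625,308)]]);print(p.mean(0))
E
```

```text
knob [ 0.4466 -0.0029  0.1409] [ 0.4468 -0.0019] [ 0.4453 -0.0032]
knob [ 0.4767 -0.0572  0.142 ] [ 0.477  -0.0556] [ 0.476  -0.0585]
knob [ 0.5064 -0.1202  0.1429] [ 0.5066 -0.1192] [ 0.5062 -0.1212]
lid [ 0.4489 -0.0004]
lid [ 0.4768 -0.0562]
lid [ 0.5063 -0.1164]
tray [[0.6615068008661829, 0.10278675051997463], [0.7006305215651363, 0.004505944458477601], [0.6000310088125762, -0.035845020732354085], [0.560686535033071, 0.06040286664708446]] [0.6307 0.033 ] [np.float64(0.10936690365375618), np.float64(0.10578176762290989), np.float64(0.10839032409714534), np.float64(0.10397905290004934)]
y-dir angle 111.967962617121
caddy [[0.457738294355938, 0.048936095587024594], [0.5493546295648808, -0.14398866385427062], [0.49551459915874013, -0.16982912479972645], [0.4039308811356251, 0.022250333590593308]] [ 0.4766 -0.0607] [np.float64(0.06006136537568623), np.float64(0.21357320918738615), np.float64(0.05971999912933505), np.float64(0.21279590161104145)]
y-dir angle 115.44693089371042
[0.6252 0.0343]
[ 0.474  -0.0609]
```

```bash
cat >> h.py <<'E'
K=np.array([[.4466,-.0025],[.4767,-.057],[.5064,-.12]])
TR=np.array([.630,.0335])
def q(deg):
    c,s=np.cos(np.radians(deg)),np.sin(np.radians(deg))
    return R.from_matrix(np.array([[-s,c,0],[c,s,0],[0,0,-1]])).as_quat()
E
python3 - <<'E'
from h import *
np.set_printoptions(precision=3,suppress=True)
print("lever end",tri([("top",(305,348)),("side",(320,345))]),"mid",onz("side",(304,258),.35))
print("pump foot",onz("side",(282,270),.016),"base corners",[onz("top",p,.016) for p in [(245,235),(316,219),(329,285),(259,303)]])
for nm,p,zs in [("W",(.33,-.33),[.35]),("A",K[0],[.2,.1,.066]),("B",K[1],[.2,.1,.066]),("C",K[2],[.2,.1,.066]),("T",TR,[.22,.063])]:
  for y in (25,50,205,230):
    for z in zs:
        j=manip.solve_ik([*p,z],q(y)); print(nm,y,z,j if j is None else np.array(j))
E
```

```text
lever end [ 0.349  0.14  -0.011] mid [0.39  0.157]
pump foot [0.56  0.199] base corners [array([0.635, 0.297]), array([0.678, 0.115]), array([0.508, 0.081]), array([0.462, 0.257])]
W 25 0.35 [ 1.618  0.085 -0.933  1.813  0.072  1.278  1.102]
W 50 0.35 [ 1.689  0.096 -1.013  1.812  0.085  1.28   1.526]
W 205 0.35 [ 1.117  0.046 -0.401  1.826  0.019  1.274 -1.994]
W 230 0.35 [ 1.178  0.049 -0.465  1.824  0.023  1.274 -1.562]
A 25 0.2 [ 0.983  0.343 -1.2    2.051  0.382  0.997  0.024]
A 25 0.1 [ 0.855  0.552 -1.104  2.134  0.668  0.858 -0.222]
A 25 0.066 [ 0.662  0.512 -0.851  2.156  0.591  0.722 -0.152]
A 50 0.2 [ 1.02   0.377 -1.259  2.05   0.425  1.014  0.42 ]
A 50 0.1 [ 0.844  0.541 -1.087  2.135  0.653  0.849  0.228]
A 50 0.066 [ 0.634  0.498 -0.815  2.157  0.563  0.71   0.31 ]
A 205 0.2 [-0.922  0.205  0.974  2.102 -0.211  0.934 -2.536]
A 205 0.1 [-0.502  0.333  0.518  2.175 -0.256  0.691 -2.514]
A 205 0.066 [-0.329  0.38   0.319  2.187 -0.207  0.603 -2.566]
A 230 0.2 [ 0.78   0.24  -0.931  2.055  0.235  0.955 -2.543]
A 230 0.1 [-0.453  0.325  0.459  2.173 -0.225  0.688 -2.108]
A 
[... 1324 characters left out ...]
.523  0.736 -2.06 ]
C 230 0.2 [ 0.716  0.332 -0.64   1.896  0.235  0.989 -2.297]
C 230 0.1 [ 0.597  0.459 -0.508  1.975  0.311  0.783 -2.359]
C 230 0.066 [ 0.552  0.508 -0.455  1.992  0.333  0.713 -2.377]
T 25 0.22 [ 0.565  0.627 -0.966  1.597  0.542  1.209 -0.074]
T 25 0.063 [ 0.543  0.846 -0.936  1.703  0.789  1.016 -0.242]
T 50 0.22 [ 0.557  0.62  -0.951  1.597  0.532  1.204  0.37 ]
T 50 0.063 [ 0.572  0.877 -0.991  1.702  0.838  1.046  0.163]
T 205 0.22 [-0.58   0.512  0.674  1.638 -0.347  1.115 -2.519]
T 205 0.063 [-0.577  0.731  0.68   1.744 -0.578  0.877 -2.345]
T 230 0.22 [-0.432  0.468  0.459  1.633 -0.227  1.093 -2.181]
T 230 0.063 [-0.428  0.669  0.458  1.739 -0.383  0.824 -2.06 ]
```

```bash
cat >> h.py <<'E'
def push(i,yaw):
    x,y=K[i]
    manip.move_pose([x,y,.165],q(yaw)); manip.sleep(.15)
    f0=manip.current_force()[2]; z=.148; manip.servo_line([x,y,z],vel=.08); log=[]; free=.0; zc=None; res="?"
    while z>.099:
        f=manip.current_force()[2]-f0; log.append((round(z*1e3,1),round(f,1)))
        if f>7: res="home" if z<.110 else "BLOCKED"; break
        z-=.0015 if (z>.115 or z<.1075) else .003
        manip.servo_line([x,y,z],vel=.05)
    print(i,res,log,manip.current_tool_pos(),manip.current_clock())
    manip.servo_line([x,y,.165],vel=.2)
    return res
E
python3 - <<'E'
from h import *
effector.close(20)
manip.move_pose([.33,-.33,.35],q(50)); print(manip.current_clock())
push(2,50)
print(manip.current_clock(),manip.current_force())
E
```

```text
3.075
2 home [(148.0, np.float64(0.3)), (146.5, np.float64(0.5)), (145.0, np.float64(-0.4)), (143.5, np.float64(0.5)), (142.0, np.float64(1.0)), (140.5, np.float64(0.7)), (139.0, np.float64(-0.4)), (137.5, np.float64(1.3)), (136.0, np.float64(0.1)), (134.5, np.float64(0.6)), (133.0, np.float64(0.5)), (131.5, np.float64(0.1)), (130.0, np.float64(0.2)), (128.5, np.float64(1.0)), (127.0, np.float64(0.7)), (125.5, np.float64(0.9)), (124.0, np.float64(0.7)), (122.5, np.float64(-0.1)), (121.0, np.float64(0.3)), (119.5, np.float64(0.2)), (118.0, np.float64(0.6)), (116.5, np.float64(-0.2)), (115.0, np.float64(0.6)), (112.0, np.float64(-0.0)), (109.0, np.float64(-1.2)), (106.0, np.float64(-0.4)), (104.5, np.float64(0.4)), (103.0, np.float64(8.9))] [ 0.5069302  -0.11999913  0.10387866] 11.5833
12.0417 [-0.72018372  0.0655586  -0.36869577]
```

```bash
sed -i 's/if f>7:/if f>(2.2 if z>.11 else 7) and (z<.11 or manip.current_force()[2]-f0>1.8):/' h.py; python3 - <<'E'
from h import *
push(1,35)
push(0,30)
manip.move_pose([*K[0]+[-.0,0],.25],q(30))
for n in ["top","side"]: cv2.imwrite(f"pics/{n}1.png",viewer.get_image(n)[:,:,::-1])
a=cv2.imread("pics/side1.png")[200:330,300:460]; cv2.imwrite("pics/sidec1.png",cv2.resize(a,None,fx=4.5,fy=4.5,interpolation=cv2.INTER_CUBIC))
E
```

```text
1 home [(148.0, np.float64(-0.6)), (146.5, np.float64(-1.3)), (145.0, np.float64(-1.3)), (143.5, np.float64(-0.6)), (142.0, np.float64(0.5)), (140.5, np.float64(-0.3)), (139.0, np.float64(0.4)), (137.5, np.float64(0.2)), (136.0, np.float64(1.0)), (134.5, np.float64(0.9)), (133.0, np.float64(0.0)), (131.5, np.float64(0.2)), (130.0, np.float64(0.5)), (128.5, np.float64(-0.3)), (127.0, np.float64(-0.1)), (125.5, np.float64(-0.1)), (124.0, np.float64(0.9)), (122.5, np.float64(0.4)), (121.0, np.float64(0.8)), (119.5, np.float64(-0.1)), (118.0, np.float64(0.5)), (116.5, np.float64(1.1)), (115.0, np.float64(0.9)), (112.0, np.float64(-1.0)), (109.0, np.float64(-0.3)), (106.0, np.float64(-1.1)), (104.5, np.float64(-0.6)), (103.0, np.float64(8.5))] [ 0.47735963 -0.05695231  0.10383176] 19.7167
0 BLOCKED [(148.0, np.float64(-0.6)), (146.5, np.float64(-0.8)), (145.0, np.float64(-1.7)), (143.5, np.float64(-0.9)), (142.0, np.float64(-1.4)), (140.5, np.float64(-0.8)), (139.0, np.float64(0.4)), (137.5, np.float64(-0.8)), (136.0, np.float64(-0.7)), (134.5, np.float64(-0.1)), (133.0, np.float64(-1.4)), (131.5, np.float64(-1.0)), (130.0, np.float64(-1.0)), (128.5, np.float64(-0.9)), (127.0, np.float64(-0.8)), (125.5, np.float64(-1.0)), (124.0, np.float64(1.2)), (122.5, np.float64(3.5))] [ 0.44669339 -0.00248125  0.12257782] 25.2917
```

View pics/sidec1.png

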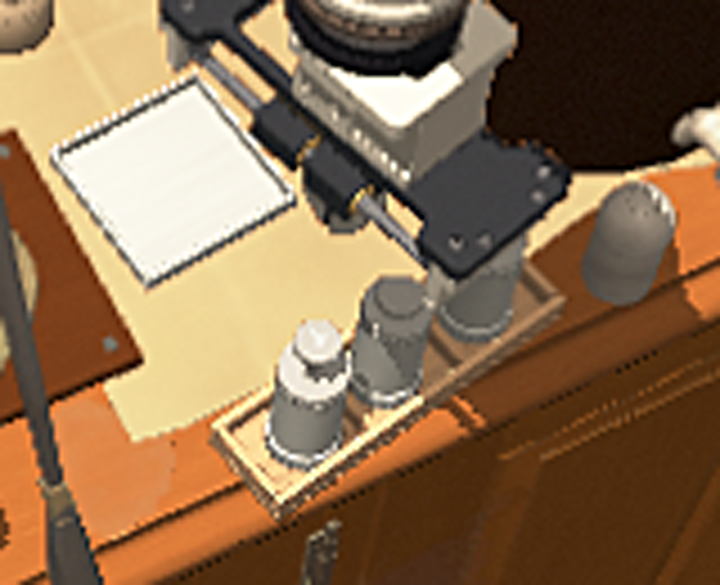

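The picture shows the front-left press with its knob part way out at about (318,338), still upright in its pocket, and the middle knob home. The right press is partly hidden. Next I'll grasp the blocked left press.

```bash
python3 - <<'E'
from h import *
k=onz("side",(300+318.5/4.5-.5,200+338.5/4.5-.5),.125); print("knob now",k)
effector.open_jaws()
x,y=K[0]
manip.move_pose([x,y,.2],q(26))
manip.servo_line([x,y,.067],vel=.1); print(manip.current_force())
effector.close(25); print("gap",manip.current_finger_gap(),manip.current_gripper_force(),manip.current_force(),manip.current_clock())
cv2.imwrite("pics/side2.png",viewer.get_image("side")[:,:,::-1])
manip.servo_line([x,y,.135],vel=.1)
print("gap",manip.current_finger_gap(),manip.current_force(),manip.current_clock())
a=viewer.get_image("side")[150:330,260:480,::-1]; cv2.imwrite("pics/sidec2.png",cv2.resize(a,None,fx=3.2,fy=3.2,interpolation=cv2.INTER_CUBIC))
E
```

```text
knob now [ 0.44590374 -0.00256185]
[-0.31561847  0.08634113  0.06230584]
gap 0.04065170583009891 24.979303646832705 [ 0.5554878   0.60322348 -1.17070969] 30.3
gap 0.04046109744759149 [-0.69338243  0.36386754 -3.84222295] 31.1833
```

View pics/sidec2.png

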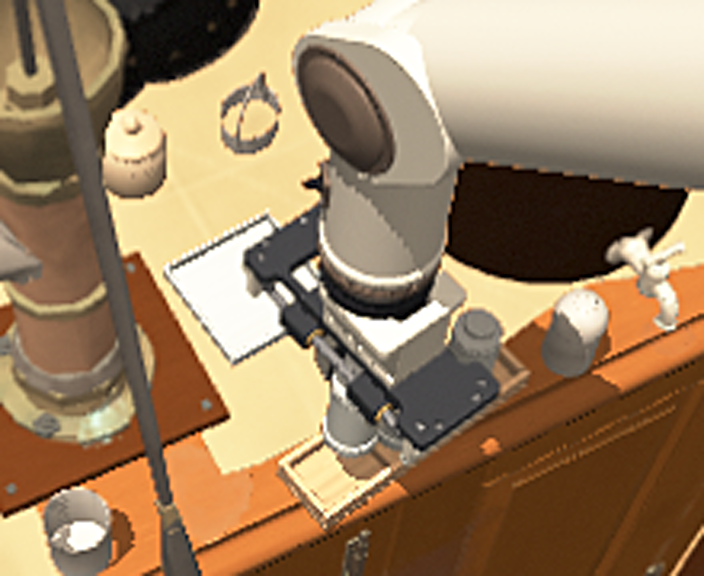

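The press is held upright and lifted clear of its left pocket, with a steady weight of 3.8 N, and the way to the tray is open. Next I'll place it.

```bash
python3 - <<'E'
from h import *
x,y=TR
manip.servo_line([x,y,.135],vel=.12)
manip.servo_line([x,y,.072],vel=.08); manip.sleep(.2); f0=manip.current_force()[2]
z=.067; L=[]
while z>.060:
    manip.servo_line([x,y,z],vel=.02); f=manip.current_force()[2]-f0; L.append((round(z,4),round(f,1)))
    if f>2.5: break
    z-=.0007
print(L,manip.current_tool_pos(),manip.current_clock())
effector.open_jaws(); manip.sleep(.2)
manip.servo_line([x,y,.2],vel=.12)
manip.move_pose([.42,-.1,.33],q(40)); print(manip.current_clock())
for n,(a,b,c,d) in {"side":(130,330,260,480),"top":(190,330,300,480)}.items():
    im=viewer.get_image(n)[a:b,c:d,::-1]; cv2.imwrite(f"pics/{n}c3.png",cv2.resize(im,None,fx=3,fy=3,interpolation=cv2.INTER_CUBIC))
E
```

```text
[(0.067, np.float64(-0.8)), (0.0663, np.float64(-0.7)), (0.0656, np.float64(-0.9)), (0.0649, np.float64(-0.5)), (0.0642, np.float64(-0.3)), (0.0635, np.float64(4.3))] [0.63018504 0.03359176 0.06404442] 35.7333
39.2667
```

View pics/sidec3.png

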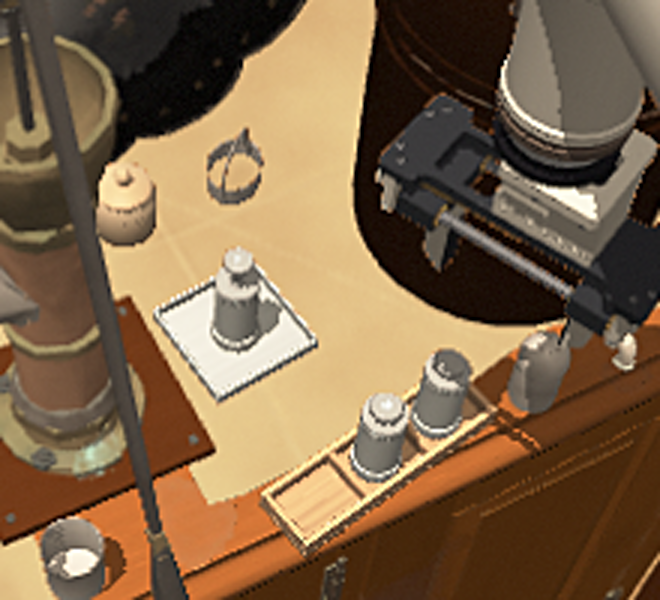

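View pics/topc3.png

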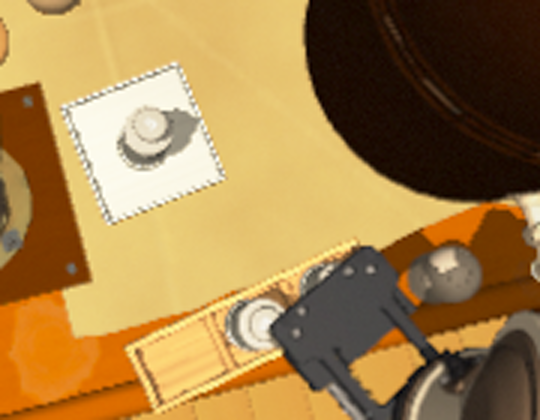

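The blocked press stands upright in the middle of the tray (side (237,300), top (147,135)) with its knob still part way out. The other two stand in the caddy with their knobs home. The bystanders haven't moved, so I'm handing in.

```bash
python3 -c "
from bench import manip
print(manip.hand_in())"
```

```text
the job is handed in; nothing more can be done
None
```

The job is handed in at about 39 s of the 64 s limit: the left press was the blocked one and now stands upright in the reject tray with its plunger where it stopped, and the middle and right presses stand in the caddy with plungers fully home.

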